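Queue the sample containers at the pH meter by height

TASK

Get the four closed sample containers ready for measuring: stand them on the row of four black pads, one centred on each pad, in order of height, with the tallest on the pad nearest the pH meter and the lowest at the far end. Keep the containers from tipping over, and leave the wash bottle, the beaker and the amber jar standing where they are.

Things in the scene. Friction and masses are not known exactly. Their poses are not given: they have to be found in the camera images.
- bottle_center (a point): Sample bottle, the tallest container: 100 mm high; white plastic body 50 mm in diameter up to 70 mm high, a small shoulder, then a grey cap 30 mm in diameter at the top; 0.09 to 0.18 kg. Its point is on its axis half-way up; its z axis points up when it stands. Loose, standing upright on the bench at the start.
- vial_center (a point): Sample vial, second tallest: 80 mm high, slim straight white cylinder 34 mm in diameter with a grey cap of the same diameter (top 16 mm); 0.05 to 0.10 kg. Its point is on its axis half-way up; its z axis points up when it stands. Loose, standing upright on the bench at the start.
- jar_center (a point): Sample jar, third: 60 mm high, straight white cylinder 48 mm in diameter with a grey lid of the same diameter (top 15 mm); 0.07 to 0.14 kg. Its point is on its axis half-way up; its z axis points up when it stands. Loose, standing upright on the bench at the start.
- tub_center (a point): Sample tub, the lowest and widest: 40 mm high, straight white cylinder 62 mm in diameter with a grey lid of the same diameter (top 11 mm); 0.08 to 0.15 kg. Its point is on its axis half-way up; its z axis points up when it stands. Loose, standing upright on the bench at the start.
- pad_a_top (a point): Black round rubber pad, 70 mm in diameter, 4 mm thick, fixed on the cream board; of the row of four it is the one furthest to the robot's left (+y). The point is the centre of its flat top face, 9 mm above the bench; z up. The row runs roughly along y, pads 82 to 106 mm apart; the board (100 by 380 mm, 5 mm thick, with a 9 mm high lip on its far edge) lies flat on the bench.
- pad_b_top (a point): Black round rubber pad, 70 mm in diameter, 4 mm thick, fixed on the cream board; of the row of four it is second from the robot's left. The point is the centre of its flat top face, 9 mm above the bench; z up. The row runs roughly along y, pads 82 to 106 mm apart; the board (100 by 380 mm, 5 mm thick, with a 9 mm high lip on its far edge) lies flat on the bench.
- pad_c_top (a point): Black round rubber pad, 70 mm in diameter, 4 mm thick, fixed on the cream board; of the row of four it is third from the robot's left. The point is the centre of its flat top face, 9 mm above the bench; z up. The row runs roughly along y, pads 82 to 106 mm apart; the board (100 by 380 mm, 5 mm thick, with a 9 mm high lip on its far edge) lies flat on the bench.
- pad_d_top (a point): Black round rubber pad, 70 mm in diameter, 4 mm thick, fixed on the cream board; of the row of four it is the one furthest to the robot's right (-y). The point is the centre of its flat top face, 9 mm above the bench; z up. The row runs roughly along y, pads 82 to 106 mm apart; the board (100 by 380 mm, 5 mm thick, with a 9 mm high lip on its far edge) lies flat on the bench.
- meter: pH meter, fixed on the bench beyond one end of the row of pads: either the left end (y above 0) or the right end (y below 0), which differs from start to start. Cream console 150 (x) by 190 (y) by up to 75 mm high with grey face, screen and keys; a steel post with an electrode, up to 265 mm high, stands on its far side (105 mm from the console's centre towards +x). Origin: centre of the console's underside.
- wash_bottle: Bystander: white plastic wash bottle with a thin spout, 68 mm in diameter, 215 mm high, loose, beyond the end of the row away from the meter. Origin: centre of its underside.
- beaker: Bystander: empty glass beaker, 70 mm across the rim, 90 mm high, loose, on the bench to the robot's right. Origin: centre of its underside.
- buffer: Bystander: amber glass jar with a white cap, 52 mm in diameter, 90 mm high, loose, on the bench to the robot's left. Origin: centre of its underside.

How it is judged:
By the outcome, as a careful person would: the job done as asked, in the order asked, and still so for the second after the job is handed in, with the robot touching nothing.
It also fails if it takes over 106 s, if anything falls off the work surface, if the arm or the gripper's body presses on something with over 40 N, if the wrist force passes 120 N, or if a joint passes its speed limit or range.

ROBOT

A 6-joint arm with a two-finger parallel gripper is mounted at the origin on the work surface. World frame = base frame: x ahead of the robot, y to its left, z up, the work surface at z = 0. Lengths are in mm, angles in rad, forces in N, time in s.
With the tool pointing down it reaches from about 300 to 875 mm from the base axis. Payload 6.4 kg.
Tool frame: the origin (TCP) lies on the centre line of the jaws, within the pads' length; the fingertips stand 11 mm ahead of it and the grasp point (between the pads) lies 8 mm behind it; z points along the fingers, y is the direction in which the jaws open and shut (so a half turn about z gives the same grasp; the last joint's range is limited). The gripper opens to 88 mm and grips with 3 to 60 N. Pads are 18 mm wide; open, the fingers measure 123 mm over their backs; the gripper's body (75 mm by 187 mm) begins 45 mm behind the grasp point.
Start: joints at [-1.433, 0.181, 1.607, -0, 1.354, -0.206], TCP at [193.83, -541.36, 249.714] pointing down, gripper open.
Joint ranges: [-2.99, 2.99], [-0.89, 2.07], [0.3, 2.58], [-1.14, 4.28], [0, 2.63], [-3.12, 3.12]. Speed limits (rad/s): [2.57, 2.57, 3.01, 3.14, 3.14, 3.14].

INTERFACE

Orientations are given as a unit quaternion [w, x, y, z].
In Python, from station import read_state, read_camera, camera_model, sign_off gives the robot as it stands.
- The arm moves only by the tool jog_arm, never from a script. Its argument "deltas" is one flat list of numbers, 5 for each row, row after row: the finger opening in cm, from 0 to 8.81, then the shift along the tool's x, y, z in cm, then the turn about the tool's z in degrees. In form: [fingers, dx, dy, dz, yaw, fingers, dx, dy, dz, yaw, ...]. A call has 1 to 10 rows; each row shifts and turns the pose as measured when the row begins, along the tool's axes as they then stand; what a row does not reach is not made up. A row lasts 1/10 s, in which the tool goes at most 50 mm and 8.59 degrees, less where a joint would pass 70% of its speed; a pose out of reach is approached as far as the arm can. A call is refused whole if a number of a shift passes 5 or a number of a turn 8.59, either way. A call with a gripper value outside its range is refused whole. The fingers move at their own pace and stop on an object; "grip_force" is the grip in N (left out, the last holds). Time passes only in rows, so rows that do not move let the fingers close. It gives the time, the measured TCP pose, the force and the opening at its end, in the units of the state.
- read_state(): the state, without advancing time (a new reading comes with each control period).
- read_camera(name): name is "scene" or "top" or "wrist"; returns (picture, depth): 384x512x3 uint8, red, green, blue; 384x512 float32, mm along the optical axis (not along the pixel's ray), 0 where there is no reading.
- camera_model(name): a dict with "intrinsics" (3x3 intrinsics, pixels), "position" and "rotation" of the camera in the world. Camera axes: x right, y down, z forward; pixel columns grow to the right and rows downward; lengths in mm; the calibration is good to about 2 mm. A picture is of the moment at which its call begins: read the wrist's pose just before it. camera_model takes no time and is no camera call; for the wrist camera it gives the pose at the moment of the call.
- sign_off(): hands the job in, once; it reports no verdict.
The state is a dict: "clock": time; "joint_pos": joint angles; "qvel": joint speeds; "joint_efforts": joint torques, N m; "ee_pos": TCP position; "orientation": TCP orientation; "force": force on the tool from outside, world axes, zero at the start; "moment": the same for the moment, N m; "finger_gap": opening from 0.0 (shut) to 1.0 (fully open).
Only numpy, scipy, OpenCV 4.12 (cv2) and the standard library are available. Lean on these libraries where they do the work, as an engineer would, in place of code of your own. Each camera call takes 0.05 s, during which the arm holds its last target. There are 200 camera calls.

## Working session

There is one attempt and no reset: what is moved stays moved. The work goes in short steps, Python scripts to look and compute and a tool call to move; the robot and the scene stay as the last step left them, time stands still between calls to the robot, and variables do not carry over. Pictures are saved under pics/ and viewed, about 12 in all and at most 16, crops included, and the job is handed in when it is done.

Besides the shell and the picture viewer there is one more tool, called after "Emit:" as name(argument=value, ...) on one line, values as JSON. jog_arm: Moves the arm, as the interface text tells. Its arguments: {"type":"object","properties":{"deltas":{"type":"array"},"grip_force":{"type":"number"}},"required":["deltas"]}

```bash
mkdir -p pics; python3 - <<'E'
from station import *
import cv2,numpy as np
s=read_state();print(s)
for n in("top","scene"):
    p,d=read_camera(n);m=camera_model(n);np.savez(n,p=p,d=d,K=m["intrinsics"],t=m["position"],R=m["rotation"])
    print(n,m)
    cv2.imwrite(f"pics/{n}0.png",cv2.resize(p[:,:,::-1],(768,576)))
E
```

```text
{'clock': 0.0, 'joint_pos': array([-1.43332063e+00,  1.81525143e-01,  1.60798420e+00, -3.22477704e-05,
        1.35380652e+00, -2.06283052e-01]), 'qvel': array([0.00051321, 0.00058271, 0.00111904, 0.00037524, 0.00179402,
       0.00053255]), 'joint_efforts': array([ 1.25350369e-03, -4.33870482e+01, -3.41844821e+01,  7.02892989e-02,
        3.85670259e-02, -1.32101850e-04]), 'ee_pos': array([ 193.73611535, -540.83503599,  248.83057143]), 'orientation': array([-8.61637477e-04,  9.85264107e-01,  1.71037704e-01,  1.39030933e-05]), 'force': array([0.40142861, 0.11364121, 0.2915415 ]), 'moment': array([-0.04319739, -0.00631215, -0.02072436]), 'finger_gap': 0.997775000536726}
top {'intrinsics': array([[497.01360492,   0.        , 254.73138477],
       [  0.        , 497.01360492, 191.53210013],
       [  0.        ,   0.        ,   1.        ]]), 'position': array([ 393.75104032,   10.56165868, 1973.27335781]), 'rotation': array([ 0.02440276, -0.70276296,  0.71055152, -0.02540192])}
scene {'intrinsics': array([[403.91453942,   0.        , 255.92359015],
       [  0.        , 403.91453942, 194.22055206],
       [  0.        ,   0.        ,   1.        ]]), 'position': array([1252.81859616,  119.71315226, 1000.0614984 ]), 'rotation': array([-0.21481631,  0.61169756,  0.71681577, -0.25662268])}
```

View pics/top0.png

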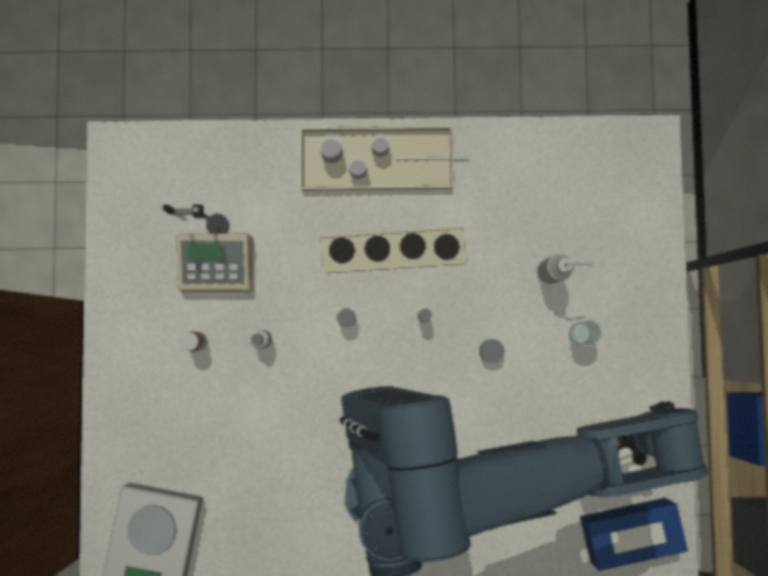

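View pics/scene0.png

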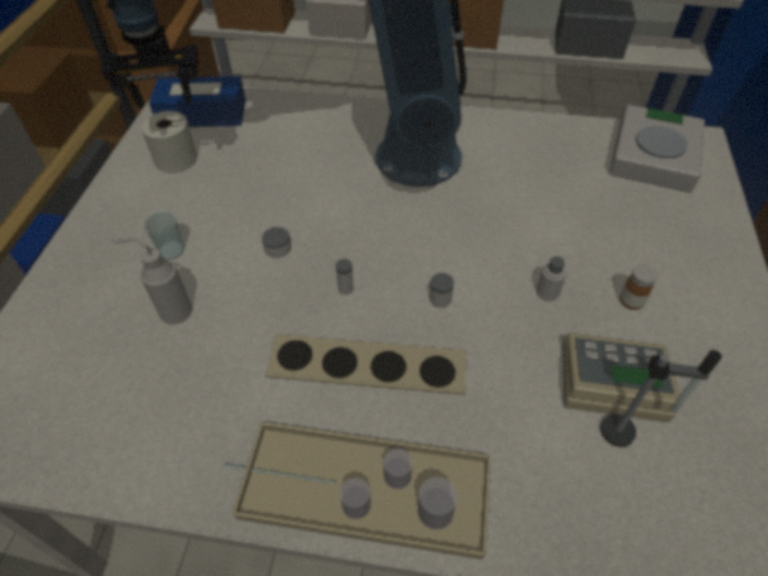

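The meter stands at the left (+y), so the order is bottle→a, vial→b, jar→c, tub→d. In the top view (768 px wide) the bottle is at (262,340), jar (347,318), vial (424,316) and tub (491,350). The pads are at (342,250), (377,248), (413,246) and (447,246).

```bash
cat > h.py <<'E'
from station import *
import cv2,numpy as np
from scipy.spatial.transform import Rotation as Ro
def world(d,m):
    K=m["intrinsics"];R=Ro.from_quat(m["rotation"],scalar_first=True).as_matrix()
    v,u=np.mgrid[:d.shape[0],:d.shape[1]]
    c=np.stack([(u-K[0,2])/K[0,0]*d,(v-K[1,2])/K[1,1]*d,d],-1)
    return c@R.T+np.array(m["position"])
def pix2z(uv,m,z):
    K=m["intrinsics"];R=Ro.from_quat(m["rotation"],scalar_first=True).as_matrix()
    r=np.array([(uv[0]-K[0,2])/K[0,0],(uv[1]-K[1,2])/K[1,1],1])@R.T
    p=np.array(m["position"]);return p+r*(z-p[2])/r[2]
def yaw(s):
    X=Ro.from_quat(s["orientation"],scalar_first=True).as_matrix()
    return np.degrees(np.arctan2(X[1,0],X[0,0])),X
def go(x,y,z,w=None):
    "shift in cm (tool axes) and turn needed"
    s=read_state();a,X=yaw(s);d=np.array([x,y,z])-s["ee_pos"]
    print("t",round(s["clock"],2),"pos",s["ee_pos"].round(1),"yaw",a.round(2),"tilt",np.degrees(np.arccos(-X[2,2])).round(2),"toolshift cm",(X.T@d/10).round(2),"turn",None if w is None else round(-(w-a),2),"F",s["force"].round(1),"gap",round(s["finger_gap"]*88,1))
E
python3 - <<'E'
from h import *
f=np.load("top.npz");m=dict(intrinsics=f["K"],position=f["t"],rotation=f["R"]);p=f["p"];W=world(f["d"],m)
g=cv2.cvtColor(p,cv2.COLOR_RGB2GRAY)
for n,uv,H,r in [("bottle",(262,340),100,15),("vial",(424,316),80,17),("jar",(347,318),60,24),("tub",(491,350),40,31),("buffer",(195,341),90,0),("beaker",(584,332),90,0),("wash",(557,266),215,0)]:
    c=pix2z(np.array(uv)/1.5,m,H)
    k=(np.hypot(W[...,0]-c[0],W[...,1]-c[1])<45)&(W[...,2]>H-12)&(W[...,2]<H+25)
    q=W[k];
    print(n,"guess",c.round(),"n",k.sum(),"expN",round(np.pi*r*r/((1973-H)/497)**2),"med",np.median(q,0).round(1) if len(q) else 0,"mid",((q.min(0)+q.max(0))/2).round(1) if len(q) else 0,"mean",q.mean(0).round(1) if len(q) else 0)
for n,uv in zip("abcd",[(342,250),(377,248),(413,246),(447,246)]):
    c=pix2z(np.array(uv)/1.5,m,9)
    k=(np.hypot(W[...,0]-c[0],W[...,1]-c[1])<42)&(g<75)
    v,u=np.nonzero(k);print(n,c.round(1),"n",k.sum(),"exp",round(np.pi*35**2/(1964/497)**2),pix2z((u.mean(),v.mean()),m,9).round(1),W[k].mean(0).round(1))
E
```

```text
bottle guess [397. 310. 100.] n 52 expN 50 med [399.6 323.8 100.6] mid [399.5 324.9 102.1] mean [400.9 324.3 101.1]
vial guess [453. -98.  80.] n 61 expN 63 med [455.9 -99.6  81.7] mid [455.9 -99.5  81.8] mean [456.9 -98.7  81. ]
jar guess [451.  98.  60.] n 121 expN 122 med [454.5 103.1  61.3] mid [452.8 103.1  60.3] mean [453.6 102.9  61. ]
tub guess [ 365. -273.   40.] n 208 expN 200 med [ 365.5 -272.2   40.9] mid [ 363.9 -273.1   42. ] mean [ 364.2 -272.9   40.8]
buffer guess [396. 480.  90.] n 121 expN 0 med [397.7 496.7  90.6] mid [397.6 496.6  91. ] mean [397.7 497.   90.8]
beaker guess [ 408. -501.   90.] n 76 expN 0 med [ 413.  -518.1   87.5] mid [ 407.3 -509.4   88.4] mean [ 409.1 -511.4   88. ]
wash guess [ 564. -408.  215.] n 10 expN 0 med [ 571.9 -443.6  209.5] mid [ 570.4 -441.   211.4] mean [ 570.8 -442.3  210.4]
a [632.6 112.2   9. ] n 205 exp 246 [633.4 114.4   9. ] [633.3 114.3  10.2]
b [636.9  19.4   9. ] n 200 exp 246 [637.1  20.4   9. ] [636.9  20.4  10.1]
c [641.2 -76.1   9. ] n 203 exp 246 [642.9 -73.7   9. ] [642.7 -73.6  10.4]
d [ 640.2 -166.3    9. ] n 198 exp 246 [ 639.6 -163.6    9. ] [ 639.4 -163.4   10.8]
```

Emit:
jog_arm(deltas=[8.8, 0, 0, 0, -8, 8.8, 0, 0, 0, -8, 8.8, 0, 0, 0, -8, 8.8, 0, 0, 0, -8, 8.8, 0, 0, 0, -8, 8.8, 0, 0, 0, -8, 8.8, 0, 0, 0, -8, 8.8, 0, 0, 0, -8, 8.8, 0, 0, 0, -6, 8.8, 0, 0, 0, 0], grip_force=20)

```text
clock: 1.1
ee_pos: [193.3, -537.6, 243.4]
orientation: [-0.005, 0.691, 0.723, 0.004]
force: [0.1, 0.4, -0.4]
finger_gap: 1.001
```

```bash
python3 -c "
from h import *
go(364,-273,200,90)"
```

```text
t 1.1 pos [ 193.3 -537.6  243.4] yaw 92.55 tilt 0.7 toolshift cm [25.62 18.23  4.63] turn 2.55 F [ 0.1  0.4 -0.4] gap 88.1
```

Emit:
jog_arm(deltas=[8.8, 2.5, 1.8, 0.2, 0.5, 8.8, 3, 2, 0.2, 0.5, 8.8, 3, 2, 0.2, 0.5, 8.8, 3, 2, 0.2, 0.5, 8.8, 3, 2, 0.2, 0.5, 8.8, 3, 2, 0.2, 0, 8.8, 3, 2, 0.2, 0, 8.8, 3, 2, 0.2, 0, 8.8, 1, 1, 0, 0, 8.8, 0, 0, 0, 0])

```text
clock: 2.1
ee_pos: [364.7, -282.3, 227.1]
orientation: [-0.006, 0.72, 0.694, 0.004]
force: [-0.7, 0.9, 1.0]
finger_gap: 1.0
```

```bash
cat >> h.py <<'E'
def wr(name):
    s=read_state();m=camera_model("wrist");p,d=read_camera("wrist")
    cv2.imwrite(f"pics/{name}.png",p[:,:,::-1]);np.savez(name,p=p,d=d,K=m["intrinsics"],t=m["position"],R=m["rotation"])
    return p,world(d,m),m
E
python3 -c "
from h import *
go(364,-273,200,90)
p,W,m=wr('w1')
k=(W[...,2]>33)&(W[...,2]<50)&(np.hypot(W[...,0]-364,W[...,1]+273)<60)
q=W[k];print(m['position'],k.sum(),q.mean(0),(q.min(0)+q.max(0))/2,q.max(0)-q.min(0))"
```

```text
t 2.1 pos [ 364.7 -282.3  227.1] yaw 87.85 tilt 0.88 toolshift cm [ 0.88 -0.09  2.72] turn -2.15 F [-0.7  0.9  1. ] gap 88.0
[ 369.13361726 -201.20693999  364.28074651] 3122 [ 366.32224899 -274.67299389   40.85458863] [ 366.03898372 -276.03062297   38.28352427] [61.20762173 61.77174308 10.34937595]
```

Emit:
jog_arm(deltas=[8.8, 0.7, 0.1, 3, -2, 8.8, 0, 0, 4, 0, 8.8, 0, 0, 4, 0, 8.8, 0, 0, 3, 0, 8.8, 0, 0, 0, 0, 8.8, 0, 0, 0, 0])

```text
clock: 2.75
ee_pos: [363.3, -280.7, 85.4]
orientation: [-0.003, 0.712, 0.702, 0.003]
force: [0.9, -0.8, 0.4]
finger_gap: 0.997
```

```bash
python3 -c "
from h import *
go(366,-275,17,90)"
```

```text
t 2.75 pos [ 363.3 -280.7   85.4] yaw 89.17 tilt 0.52 toolshift cm [0.52 0.27 6.84] turn -0.83 F [ 0.9 -0.8  0.4] gap 87.8
```

Emit:
jog_arm(deltas=[8.8, 0.5, 0.3, 1, -0.8, 8.8, 0, 0, 2, 0, 8.8, 0, 0, 2, 0, 8.8, 0, 0, 1.5, 0, 8.8, 0, 0, 0, 0])

```text
clock: 3.25
ee_pos: [370.8, -281.2, 25.1]
orientation: [0.004, 0.707, 0.707, 0.002]
force: [-0.4, 0.2, -0.4]
finger_gap: 0.996
```

```bash
python3 -c "
from h import *
go(366,-275,17,90)"
```

```text
t 3.25 pos [ 370.8 -281.2   25.1] yaw 89.94 tilt 0.54 toolshift cm [ 0.62 -0.49  0.8 ] turn -0.06 F [-0.4  0.2 -0.4] gap 87.6
```

Emit:
jog_arm(deltas=[8.8, 0.5, -0.4, 0.5, 0, 8.8, 0, 0, 0.3, 0, 8.8, 0, 0, 0, 0])

```text
clock: 3.55
ee_pos: [368.3, -277.5, 19.4]
orientation: [0.007, 0.707, 0.707, 0.002]
force: [-0.6, 0.3, 0.1]
finger_gap: 0.998
```

```bash
python3 -c "
from h import *
go(366,-275,17,90)"
```

```text
t 3.55 pos [ 368.3 -277.5   19.4] yaw 89.97 tilt 0.81 toolshift cm [ 0.25 -0.24  0.23] turn -0.03 F [-0.6  0.3  0.1] gap 87.9
```

Emit:
jog_arm(deltas=[5, 0.2, -0.2, 0.1, 0, 5, 0, 0, 0, 0, 5, 0, 0, 0, 0, 5, 0, 0, 0, 0, 5, 0, 0, 0, 0, 5, 0, 0, 0, 0])

```text
clock: 4.15
ee_pos: [366.9, -276.2, 19.7]
orientation: [0.008, 0.707, 0.707, 0.002]
force: [0.4, 0.1, -0.9]
finger_gap: 0.7
```

```bash
python3 -c "
from h import *
go(640,-164,110,90)"
```

```text
t 4.15 pos [ 366.9 -276.2   19.7] yaw 89.98 tilt 0.96 toolshift cm [11.14 27.43 -8.75] turn -0.02 F [ 0.4  0.1 -0.9] gap 61.6
```

Emit:
jog_arm(deltas=[5, 0, 0, -2, 0, 5, 0, 0, -3, 0, 5, 0, 0, -3, 0, 5, 1, 2.5, -1, 0, 5, 1.5, 3.7, 0, 0, 5, 1.5, 3.7, 0, 0, 5, 1.5, 3.7, 0, 0, 5, 1.5, 3.7, 0, 0, 5, 1.5, 3.7, 0, 0, 5, 0, 0, 0, 0])

```text
clock: 5.15
ee_pos: [582.9, -187.2, 114.5]
orientation: [0.008, 0.709, 0.705, 0.002]
force: [-0.8, -0.6, -1.9]
finger_gap: 0.695
```

```bash
python3 -c "
from h import *
go(640,-164,110,90)"
```

```text
t 5.15 pos [ 582.9 -187.2  114.5] yaw 89.69 tilt 0.91 toolshift cm [2.35 5.69 0.51] turn -0.31 F [-0.8 -0.6 -1.9] gap 61.2
```

Emit:
jog_arm(deltas=[5, 1.2, 2.8, 0, -0.3, 5, 1.1, 2.8, 0, 0, 5, 0, 0, 0, 0, 5, 0, 0, 0, 0])

```text
clock: 5.55
ee_pos: [638.1, -162.8, 112.0]
orientation: [0.005, 0.706, 0.708, 0.001]
force: [0.3, 0.0, -0.6]
finger_gap: 0.699
```

```bash
python3 -c "
from h import *
go(640,-164,33,90)
p,W,m=wr('w2')
print(m['position'])"
```

```text
t 5.55 pos [ 638.1 -162.8  112. ] yaw 90.1 tilt 0.55 toolshift cm [-0.08  0.13  7.9 ] turn 0.1 F [ 0.3  0.  -0.6] gap 61.5
[637.86637936 -78.84024317 247.42932912]
```

View pics/w2.png

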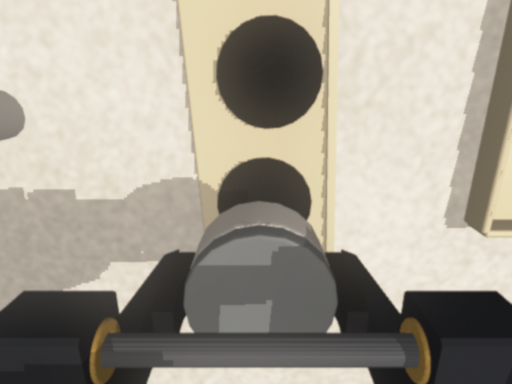

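The picture shows pad b at (270,72), pad c partly hidden at about (264,205), and the held tub lid at about (262,285). Next I measure both pads and the tub in hand.

```bash
python3 - <<'E'
from h import *
from scipy.optimize import least_squares
f=np.load("w2.npz");m=dict(intrinsics=f["K"],position=f["t"],rotation=f["R"]);W=world(f["d"],m);g=cv2.cvtColor(f["p"],cv2.COLOR_RGB2GRAY)
for n,c in dict(b=(637,20),c=(642,-74)).items():
    k=(np.hypot(W[...,0]-c[0],W[...,1]-c[1])<48)&(g<70)&(W[...,2]<25)
    q=W[k];print(n,k.sum(),"mid",((q.min(0)+q.max(0))/2).round(1),(q.max(0)-q.min(0)).round(1),np.median(q[:,2]))
k=(np.hypot(W[...,0]-638,W[...,1]+163)<45)&(W[...,2]>110)&(W[...,2]<145)
q=W[k]; z=np.median(q[:,2]); q=q[abs(q[:,2]-z)<3]
print("lid z",z,"x",q[:,0].min(),q[:,0].max(),"ymax",q[:,1].max())
# circle fit on far edge
xs=np.arange(612,665,3);e=np.array([(x,q[abs(q[:,0]-x)<2,1].max()) for x in xs])
r=least_squares(lambda v:np.hypot(e[:,0]-v[0],e[:,1]-v[1])-31,[638,-163]);print(r.x,abs(r.fun).max())
E
```

```text
Traceback (most recent call last):
ValueError: zero-size array to reduction operation minimum which has no identity
```

```bash
python3 - <<'E'
from h import *
f=np.load("w2.npz");m=dict(intrinsics=f["K"],position=f["t"],rotation=f["R"]);d=f["d"];W=world(d,m);g=cv2.cvtColor(f["p"],cv2.COLOR_RGB2GRAY)
for u,v in[(270,72),(264,190),(300,140),(262,285),(262,220),(100,100)]:print(u,v,g[v,u],d[v,u],W[v,u].round(1),pix2z((u,v),m,9).round(1))
E
```

```text
270 72 46 221.95552 [646.3 -73.6  10.4] [646.3 -73.6   9. ]
264 190 56 249.18625 [ 642.9 -153.9    9.7] [ 642.9 -154.2    9. ]
300 140 214 239.39072 [ 667.9 -118.     7.7] [ 667.7 -117.8    9. ]
262 285 99 132.20952 [ 639.8 -153.3  133.4] [ 641.8 -234.6    9. ]
262 220 130 138.83788 [ 639.9 -132.2  119. ] [ 641.6 -177.8    9. ]
100 100 233 235.74124 [529.8 -91.7   1.2] [533.2 -91.3   9. ]
```

```bash
cat >> h.py <<'E'
from scipy.optimize import least_squares
def cfit(e,r,c0):
    o=least_squares(lambda v:np.hypot(e[:,0]-v[0],e[:,1]-v[1])-r,c0,loss="soft_l1");return o.x.round(1),np.abs(o.fun).mean().round(2)
def pad(p,m,W,c,lo=12,rad=45):
    "circle fit to a pad's outline against the cream board"
    g=cv2.cvtColor(p,cv2.COLOR_RGB2GRAY);k=((g<110)&(W[...,2]<20)&(np.hypot(W[...,0]-c[0],W[...,1]-c[1])<rad)).astype(np.uint8)
    cream=cv2.dilate(((g>110)&(W[...,2]<20)&(W[...,2]>2)).astype(np.uint8),np.ones((3,3)))
    v,u=np.nonzero(k&cream);e=np.array([pix2z((a,b),m,9)[:2] for a,b in zip(u,v)])
    return len(e),*cfit(e,35,c)
E
python3 - <<'E'
from h import *
f=np.load("w2.npz");p=f["p"];m=dict(intrinsics=f["K"],position=f["t"],rotation=f["R"]);W=world(f["d"],m)
print("c",pad(p,m,W,(644,-73)));print("d",pad(p,m,W,(640,-164)))
q=W[(np.hypot(W[...,0]-638,W[...,1]+163)<45)&(W[...,2]>131)&(W[...,2]<136.5)]
print("lid",q.mean(0),q[:,0].min(),q[:,0].max())
e=np.array([(x,q[abs(q[:,0]-x)<2,1].max()) for x in np.arange(616,664,3)]);print(cfit(e,31,[638,-163]),e[::3].round(1).tolist())
E
```

```text
c (424, array([645.8, -75.1]), np.float64(1.02))
d (212, array([ 642.7, -165.9]), np.float64(0.54))
lid [ 638.86306625 -154.84601188  133.25947076] 593.8379520132952 681.9643350534741
(array([ 638.9, -162.2]), np.float64(0.34)) [[616.0, -140.6], [625.0, -134.7], [634.0, -132.1], [643.0, -131.8], [652.0, -134.2], [661.0, -140.1]]
```

Emit:
jog_arm(deltas=[5, -0.35, 0.4, 2, 0, 5, 0, 0, 2, 0, 5, 0, 0, 2, 0, 5, 0, 0, 0, 0, 5, 0, 0, 0, 0])

```text
clock: 6.1
ee_pos: [637.6, -170.6, 51.7]
orientation: [0.004, 0.708, 0.706, -0.0]
force: [0.7, -0.2, -0.6]
finger_gap: 0.7
```

```bash
cat >> h.py <<'E'
def lid(W,z0,r,H=6,c=None):
    c=read_state()["ee_pos"][:2] if c is None else np.array(c)
    q=W[(np.hypot(W[...,0]-c[0],W[...,1]-c[1])<r+8)&(abs(W[...,2]-z0)<H)];z=np.median(q[:,2]);q=q[abs(q[:,2]-z)<2.5]
    e=np.array([(x,q[abs(q[:,0]-x)<2,1].max()) for x in np.arange(c[0]-r*.75,c[0]+r*.75,2)])
    return "lid z",z.round(1),*cfit(e,r,c)
E
python3 - <<'E'
from h import *
go(642,-166,28,90)
p,W,m=wr('w3');s=read_state()
print("c",pad(p,m,W,(645,-75)));print("d",pad(p,m,W,(642,-166)));print(lid(W,s["ee_pos"][2]+21.4,31))
E
```

```text
t 6.1 pos [ 637.6 -170.6   51.7] yaw 89.81 tilt 0.5 toolshift cm [0.47 0.42 2.37] turn -0.19 F [ 0.7 -0.2 -0.6] gap 61.6
c (419, array([645.7, -74.1]), np.float64(0.59))
d (260, array([ 642.6, -165.6]), np.float64(0.41))
('lid z', np.float64(72.9), array([ 638.3, -169.9]), np.float64(0.34))
```

Emit:
jog_arm(deltas=[5, 0.4, 0.4, 0.9, 0, 5, 0.1, 0.1, 0.8, 0, 5, 0, 0, 0, 0, 5, 0, 0, 0, 0])

```text
clock: 6.55
ee_pos: [644.3, -166.1, 36.4]
orientation: [0.006, 0.708, 0.706, 0.001]
force: [0.3, -0.2, -0.3]
finger_gap: 0.699
```

```bash
python3 - <<'E'
from h import *
go(642,-166,28,90)
p,W,m=wr('w4');s=read_state()
print("d",pad(p,m,W,(642,-166)));print(lid(W,s["ee_pos"][2]+21.4,31))
E
```

```text
t 6.55 pos [ 644.3 -166.1   36.4] yaw 89.79 tilt 0.71 toolshift cm [ 0.02 -0.23  0.84] turn -0.21 F [ 0.3 -0.2 -0.3] gap 61.5
d (262, array([ 642.9, -165.5]), np.float64(0.41))
('lid z', np.float64(57.6), array([ 645. , -165.4]), np.float64(0.29))
```

Tub bottom is 8.6 mm above the pad and off by +2 mm in x. I'll lower it gently.

Emit:
jog_arm(deltas=[5, 0, -0.2, 0.4, 0, 5, 0, 0, 0.3, 0, 5, 0, 0, 0.1, 0, 5, 0, 0, 0, 0])

```text
clock: 7.0
ee_pos: [642.6, -166.2, 28.8]
orientation: [0.007, 0.708, 0.706, 0.001]
force: [0.1, 0.5, 0.6]
finger_gap: 0.698
```

```bash
python3 - <<'E'
from h import *
go(642,-166,28,90)
p,W,m=wr('w5');s=read_state()
print("d",pad(p,m,W,(642,-166)));print(lid(W,s["ee_pos"][2]+21.4,31))
E
```

```text
t 7.0 pos [ 642.6 -166.2   28.8] yaw 89.81 tilt 0.77 toolshift cm [ 0.02 -0.06  0.08] turn -0.19 F [0.1 0.5 0.6] gap 61.4
d (455, array([ 642.9, -167.2]), np.float64(2.44))
('lid z', np.float64(50.0), array([ 643.4, -165.6]), np.float64(0.28))
```

Centred within about 1 mm and 1 mm above the pad. Release, rise, then look from above.

Emit:
jog_arm(deltas=[5, 0, 0, 0.15, 0, 5, 0, 0, 0, 0, 6.5, 0, 0, 0, 0, 8, 0, 0, 0, 0, 8.8, 0, 0, 0, 0, 8.8, 0, 0, 0, 0])

```text
clock: 7.65
ee_pos: [643.2, -166.6, 29.1]
orientation: [0.007, 0.708, 0.706, 0.001]
force: [0.6, -0.2, 0.1]
finger_gap: 0.983
```

Emit:
jog_arm(deltas=[8.8, 0, 0, -1, 0, 8.8, 0, 0, -2, 0, 8.8, 0, 0, -3, 0, 8.8, 0, 0, -3, 0, 8.8, 0, 0, -3, 0, 8.8, 0, 0, -3, 0, 8.8, 0, 0, -1, 0, 8.8, 0, 0, 0, 0])

```text
clock: 8.45
ee_pos: [640.7, -164.9, 197.5]
orientation: [0.007, 0.708, 0.706, 0.001]
force: [0.1, -0.2, -0.0]
finger_gap: 0.998
```

```bash
python3 - <<'E'
from h import *
go(454,103,190,90)
p,W,m=wr('w6')
print("d",pad(p,m,W,(642,-166)));print("c",pad(p,m,W,(645,-75)));print(lid(W,49,31,c=(643,-166)))
E
```

```text
t 8.45 pos [ 640.7 -164.9  197.5] yaw 89.81 tilt 0.79 toolshift cm [ 26.73 -18.76   0.32] turn -0.19 F [ 0.1 -0.2 -0. ] gap 87.8
d (143, array([ 642.7, -166. ]), np.float64(0.41))
c (316, array([645.6, -75.2]), np.float64(0.88))
('lid z', np.float64(50.0), array([ 643.7, -166.2]), np.float64(0.33))
```

View pics/w6.png

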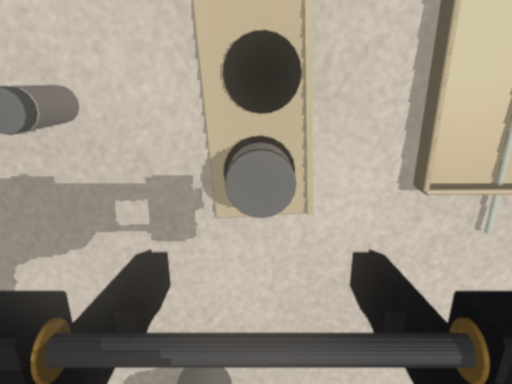

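Emit:
jog_arm(deltas=[8.8, 2, -1.4, 0, -0.2, 8.8, 3.2, -2.2, 0, 0, 8.8, 3.2, -2.2, 0, 0, 8.8, 3.2, -2.2, 0, 0, 8.8, 3.2, -2.2, 0, 0, 8.8, 3.2, -2.2, 0, 0, 8.8, 3.2, -2.2, 0, 0, 8.8, 3.2, -2.2, 0, 0, 8.8, 2, -1.5, 0, 0, 8.8, 0, 0, 0, 0])

```text
clock: 9.5
ee_pos: [439.5, 108.6, 173.9]
orientation: [-0.006, 0.708, 0.706, -0.008]
force: [0.9, -0.6, -0.2]
finger_gap: 0.998
```

```bash
python3 - <<'E'
from h import *
go(456,101,28,90)
p,W,m=wr('w7')
print(lid(W,60,24,c=(456,101)))
E
```

```text
t 9.5 pos [439.5 108.6 173.9] yaw 89.78 tilt 1.18 toolshift cm [-0.72  1.95 14.55] turn -0.22 F [ 0.9 -0.6 -0.2] gap 87.8
('lid z', np.float64(60.9), array([456.4, 101.4]), np.float64(0.27))
```

Emit:
jog_arm(deltas=[8.8, -0.7, 1.8, 1, 0, 8.8, 0, 0, 3, 0, 8.8, 0, 0, 3, 0, 8.8, 0, 0, 2, 0, 8.8, 0, 0, 0, 0])

```text
clock: 10.05
ee_pos: [460.6, 95.0, 78.1]
orientation: [-0.005, 0.71, 0.705, -0.009]
force: [-0.2, 0.2, 0.2]
finger_gap: 1.0
```

```bash
python3 - <<'E'
from h import *
go(456.4,101.4,28,90)
E
```

```text
t 10.05 pos [460.6  95.   78.1] yaw 89.6 tilt 1.15 toolshift cm [ 0.66 -0.32  5.02] turn -0.4 F [-0.2  0.2  0.2] gap 88.0
```

Emit:
jog_arm(deltas=[8.8, 0.6, -0.4, 1.5, -0.4, 8.8, 0, 0, 2, 0, 8.8, 0, 0, 1.2, 0, 8.8, 0, 0, 0, 0])

```text
clock: 10.45
ee_pos: [459.0, 97.6, 30.6]
orientation: [-0.005, 0.708, 0.706, -0.008]
force: [0.1, -1.1, -0.1]
finger_gap: 0.995
```

```bash
python3 - <<'E'
from h import *
go(456.4,101.4,28,90)
E
```

```text
t 10.45 pos [459.   97.6  30.6] yaw 89.8 tilt 1.1 toolshift cm [ 0.38 -0.25  0.26] turn -0.2 F [ 0.1 -1.1 -0.1] gap 87.6
```

Emit:
jog_arm(deltas=[8.8, 0.4, -0.25, 0.2, 0, 8.8, 0, 0, 0, 0, 6, 0, 0, 0, 0, 4, 0, 0, 0, 0, 4, 0, 0, 0, 0, 4, 0, 0, 0, 0, 4, 0, 0, 0, 0, 4, 0, 0, 0, 0])

```text
clock: 11.25
ee_pos: [459.4, 101.4, 32.1]
orientation: [-0.002, 0.708, 0.706, -0.007]
force: [-0.4, 0.5, -0.1]
finger_gap: 0.536
```

Emit:
jog_arm(deltas=[4, 0, 0, -2, 0, 4, 0, 0, -3, 0, 4, 0, 0, -3, 0, 4, 0, 0, -3, 0, 4, 0, 0, -1, 0, 4, 0, 0, 0, 0])

```text
clock: 11.85
ee_pos: [458.9, 102.1, 153.8]
orientation: [-0.004, 0.708, 0.706, -0.008]
force: [0.1, -0.2, -1.5]
finger_gap: 0.538
```

```bash
python3 - <<'E'
from h import *
go(645.7,-75,130,90)
E
```

```text
t 11.85 pos [458.9 102.1 153.8] yaw 89.78 tilt 1.09 toolshift cm [-17.62  18.8    2.14] turn -0.22 F [ 0.1 -0.2 -1.5] gap 47.3
```

Emit:
jog_arm(deltas=[4, -1.5, 1.6, 0, -0.2, 4, -2.3, 2.5, 0, 0, 4, -2.3, 2.5, 0, 0, 4, -2.3, 2.5, 0, 0, 4, -2.3, 2.5, 0, 0, 4, -2.3, 2.5, 0, 0, 4, -2.3, 2.5, 0, 0, 4, -1.7, 1.8, 0, 0, 4, 0, 0, 0, 0, 4, 0, 0, 0, 0])

```text
clock: 12.85
ee_pos: [639.1, -72.6, 126.4]
orientation: [-0.016, 0.707, 0.707, -0.015]
force: [0.8, 0.1, -1.4]
finger_gap: 0.536
```

```bash
python3 - <<'E'
from h import *
go(645.7,-75,41,90)
p,W,m=wr('w8');s=read_state()
print("c",pad(p,m,W,(645.7,-75)),"b",pad(p,m,W,(640,18)));print(lid(W,s["ee_pos"][2]+29,24))
E
```

```text
t 12.85 pos [639.1 -72.6 126.4] yaw 90.04 tilt 2.55 toolshift cm [-0.25  1.04  8.5 ] turn 0.04 F [ 0.8  0.1 -1.4] gap 47.2
c (237, array([645.4, -76. ]), np.float64(0.68)) b (396, array([640.2,  19. ]), np.float64(1.07))
('lid z', np.float64(155.2), array([640.3, -72.3]), np.float64(0.32))
```

Emit:
jog_arm(deltas=[4, -0.2, 0.5, 1, 0, 4, -0.1, 0, 1, 0, 4, 0, 0, 1, 0, 4, 0, 0, 1, 0, 4, 0, 0, 1, 0, 4, 0, 0, 0, 0])

```text
clock: 13.5
ee_pos: [638.2, -71.8, 69.5]
orientation: [-0.018, 0.705, 0.708, -0.017]
force: [0.3, 0.5, -1.4]
finger_gap: 0.54
```

```bash
cat >> h.py <<'E'
def chk(pads,h,r):
    go(0,0,0,90);s=read_state();X=yaw(s)[1];print("toolz",X[:,2].round(3))
    p,W,m=wr('last')
    for n,c in pads.items():print(n,pad(p,m,W,c))
    print(lid(W,s["ee_pos"][2]+h,r))
E
python3 - <<'E'
from h import *
chk(dict(c=(645.5,-75.5)),29,24)
E
```

```text
t 13.5 pos [638.2 -71.8  69.5] yaw 90.25 tilt 2.83 toolshift cm [  7.44 -63.37  10.1 ] turn 0.25 F [ 0.3  0.5 -1.4] gap 47.5
toolz [-0.049  0.002 -0.999]
c (237, array([645.5, -75.8]), np.float64(0.44))
('lid z', np.float64(98.4), array([639.7, -71.6]), np.float64(0.26))
```

Emit:
jog_arm(deltas=[4, -0.4, 1.0, 1, 0, 4, 0, 0, 1, 0, 4, 0, 0, 0, 0])

```text
clock: 13.85
ee_pos: [648.7, -76.0, 50.3]
orientation: [-0.017, 0.705, 0.709, -0.016]
force: [-0.0, -0.2, -1.0]
finger_gap: 0.538
```

```bash
python3 - <<'E'
from h import *
print(read_state()["joint_pos"].round(3))
chk(dict(c=(645.5,-75.5)),29,24)
E
```

```text
[-0.292  0.602  1.475 -0.013  1.109 -0.291]
t 13.85 pos [648.7 -76.   50.3] yaw 90.26 tilt 2.65 toolshift cm [  7.89 -64.54   8.04] turn 0.26 F [-0.  -0.2 -1. ] gap 47.3
toolz [-0.046  0.002 -0.999]
c (270, array([645.9, -75.7]), np.float64(0.4))
('lid z', np.float64(79.2), array([650. , -75.7]), np.float64(0.3))
```

Emit:
jog_arm(deltas=[4, 0, -0.1, 0.5, 0, 4, 0, 0, 0.3, 0, 4, 0, 0, 0, 0])

```text
clock: 14.2
ee_pos: [648.1, -76.1, 44.0]
orientation: [-0.016, 0.705, 0.709, -0.015]
force: [0.0, -0.4, -0.8]
finger_gap: 0.539
```

```bash
python3 - <<'E'
from h import *
chk(dict(c=(645.5,-75.5)),29,24)
E
```

```text
t 14.2 pos [648.1 -76.1  44. ] yaw 90.27 tilt 2.49 toolshift cm [  7.91 -64.52   7.22] turn 0.27 F [ 0.  -0.4 -0.8] gap 47.4
toolz [-0.043  0.001 -0.999]
c (366, array([645.8, -76.6]), np.float64(3.91))
('lid z', np.float64(72.9), array([649.4, -75.8]), np.float64(0.23))
```

Emit:
jog_arm(deltas=[4, 0, -0.1, 0.25, 0, 4, 0, 0, 0.1, 0, 5.2, 0, 0, 0, 0, 7, 0, 0, 0, 0, 8.8, 0, 0, 0, 0, 8.8, 0, 0, 0, 0])

```text
clock: 14.85
ee_pos: [647.9, -76.4, 42.1]
orientation: [-0.015, 0.705, 0.709, -0.015]
force: [-0.3, -0.2, 0.0]
finger_gap: 0.837
```

Emit:
jog_arm(deltas=[8.8, 0, 0, -1, 0, 8.8, 0, 0, -2, 0, 8.8, 0, 0, -3, 0, 8.8, 0, 0, -4, 0, 8.8, 0, 0, -4, 0, 8.8, 0, 0, 0, 0])

```text
clock: 15.45
ee_pos: [653.4, -76.2, 188.8]
orientation: [-0.015, 0.705, 0.709, -0.015]
force: [0.0, -0.4, 1.1]
finger_gap: 0.999
```

```bash
python3 - <<'E'
from h import *
go(459,-101,190,90);print(yaw(read_state())[1][:,2].round(3))
p,W,m=wr('w9')
print("c",pad(p,m,W,(645.5,-75.5)),"b",pad(p,m,W,(640,19)),lid(W,69,24,c=(645,-75)))
E
```

```text
t 15.45 pos [653.4 -76.2 188.8] yaw 90.27 tilt 2.46 toolshift cm [ -2.38 -19.44   0.71] turn 0.27 F [ 0.  -0.4  1.1] gap 87.9
[-0.043  0.001 -0.999]
c (202, array([645.4, -76.3]), np.float64(1.33)) b (317, array([640.1,  19. ]), np.float64(1.03)) ('lid z', np.float64(69.9), array([646.6, -76.2]), np.float64(0.27))
```

Emit:
jog_arm(deltas=[8.8, -0.4, -2.5, 0, -0.2, 8.8, -0.4, -3, 0, 0, 8.8, -0.4, -3, 0, 0, 8.8, -0.4, -3, 0, 0, 8.8, -0.4, -3, 0, 0, 8.8, -0.4, -3, 0, 0, 8.8, 0, -2, 0, 0, 8.8, 0, 0, 0, 0])

```text
clock: 16.3
ee_pos: [444.8, -99.3, 186.7]
orientation: [-0.024, 0.703, 0.71, -0.018]
force: [0.6, 0.2, -0.2]
finger_gap: 0.998
```

```bash
python3 - <<'E'
from h import *
go(459,-101,42,90);print(yaw(read_state())[1][:,2].round(3))
p,W,m=wr('w10')
print(lid(W,80,17,c=(459,-101)))
E
```

```text
t 16.3 pos [444.8 -99.3 186.7] yaw 90.52 tilt 3.43 toolshift cm [-0.29  2.28 14.36] turn 0.52 F [ 0.6  0.2 -0.2] gap 87.8
[-0.059  0.007 -0.998]
('lid z', np.float64(80.9), array([ 459.4, -100.5]), np.float64(0.27))
```

Emit:
jog_arm(deltas=[8.8, -0.2, 2.3, 0, 0.5, 8.8, 0, 0, 0, 0])

```text
clock: 16.55
ee_pos: [470.3, -101.4, 185.0]
orientation: [-0.023, 0.707, 0.707, -0.018]
force: [0.5, -0.3, -0.5]
finger_gap: 1.001
```

Emit:
jog_arm(deltas=[8.8, 0, 0, 5, 0, 8.8, 0, 0, 5, 0, 8.8, 0, 0, 0, 0])

```text
clock: 16.85
ee_pos: [467.3, -101.0, 83.5]
orientation: [-0.021, 0.706, 0.708, -0.017]
force: [-0.9, 1.2, -0.2]
finger_gap: 1.003
```

```bash
python3 - <<'E'
from h import *
go(459.4,-100.5,42,90);print(yaw(read_state())[1][:,2].round(3))
E
```

```text
t 16.85 pos [ 467.3 -101.    83.5] yaw 90.13 tilt 3.17 toolshift cm [ 0.03 -0.56  4.19] turn 0.13 F [-0.9  1.2 -0.2] gap 88.3
[-0.055  0.006 -0.998]
```

Emit:
jog_arm(deltas=[8.8, 0, -0.55, 4.1, 0, 8.8, 0, 0, 0, 0])

```text
clock: 17.05
ee_pos: [460.4, -100.7, 43.4]
orientation: [-0.022, 0.706, 0.708, -0.018]
force: [-0.9, 0.4, -0.4]
finger_gap: 1.0
```

```bash
python3 - <<'E'
from h import *
go(459.4,-100.5,42,90);print(yaw(read_state())[1][:,2].round(3))
E
```

```text
t 17.05 pos [ 460.4 -100.7   43.4] yaw 90.2 tilt 3.24 toolshift cm [ 0.02 -0.09  0.14] turn 0.2 F [-0.9  0.4 -0.4] gap 88.0
[-0.056  0.006 -0.998]
```

Emit:
jog_arm(deltas=[5, 0, 0, 0, 0, 2.5, 0, 0, 0, 0, 2.5, 0, 0, 0, 0, 2.5, 0, 0, 0, 0, 2.5, 0, 0, 0, 0, 2.5, 0, 0, 0, 0, 2.5, 0, 0, 0, 0])

```text
clock: 17.75
ee_pos: [468.6, -104.0, 54.9]
orientation: [-0.014, 0.705, 0.709, -0.015]
force: [-0.6, -0.2, 0.2]
finger_gap: 0.388
```

```bash
python3 - <<'E'
from h import *
go(640,19,140,90);print(yaw(read_state())[1][:,2].round(3))
E
```

```text
t 17.75 pos [ 468.6 -104.    54.9] yaw 90.27 tilt 2.36 toolshift cm [12.2  16.84 -9.23] turn 0.27 F [-0.6 -0.2  0.2] gap 34.1
[-0.041 -0.001 -0.999]
```

```bash
python3 - <<'E'
from h import *
p,W,m=wr('w11');print(read_state()["ee_pos"],lid(W,85,17,H=14,c=(465,-103)))
E
```

```text
[ 468.64043738 -104.00227781   54.82453737] ('lid z', np.float64(82.2), array([ 470.5, -100.8]), np.float64(0.38))
```

View pics/w11.png

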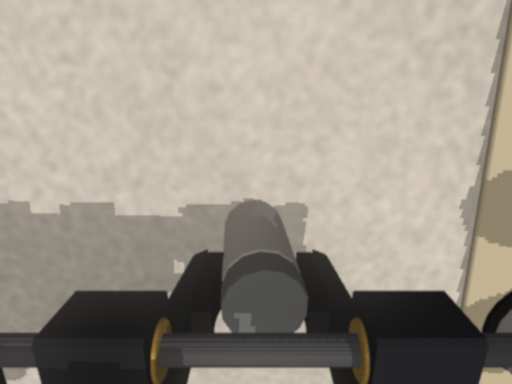

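Emit:
jog_arm(deltas=[2.5, 0, 0, -4, 0, 2.5, 0, 0, -5, 0, 2.5, 1, 2, 0, 0, 2.5, 2.8, 3.5, 0, 0, 2.5, 2.8, 3.5, 0, 0, 2.5, 2.8, 3.5, 0, 0, 2.5, 2.5, 3, 0, 0.3, 2.5, 0, 0, 0, 0])

```text
clock: 18.6
ee_pos: [631.2, 19.9, 139.6]
orientation: [-0.015, 0.709, 0.705, -0.015]
force: [-0.3, -0.6, -1.3]
finger_gap: 0.381
```

```bash
python3 - <<'E'
from h import *
chk(dict(b=(640,19)),27.5,17)
E
```

```text
t 18.6 pos [631.2  19.9 139.6] yaw 89.67 tilt 2.43 toolshift cm [ -2.36 -62.46  16.62] turn -0.33 F [-0.3 -0.6 -1.3] gap 33.5
toolz [-0.042  0.001 -0.999]
b (249, array([639.6,  18.3]), np.float64(0.82))
('lid z', np.float64(166.7), array([633.5,  23.2]), np.float64(0.27))
```

```bash
cat >> h.py <<'E'
def axis(W,c,z,r,L):
    "plane fit to the lid -> axis; base centre"
    q=W[(np.hypot(W[...,0]-c[0],W[...,1]-c[1])<r-1.5)&(abs(W[...,2]-z)<4)]
    A=np.c_[q[:,:2]-c,np.ones(len(q))];k=np.linalg.lstsq(A,q[:,2],rcond=None)[0]
    for _ in range(3):
        e=q[:,2]-A@k;g=abs(e)<1.2;k=np.linalg.lstsq(A[g],q[g,2],rcond=None)[0]
    n=np.array([-k[0],-k[1],1]);n/=np.linalg.norm(n)
    return "axis",n.round(3),"base",(np.array([*c,k[2]])-L*n).round(1),g.sum()
E
python3 - <<'E'
from h import *
f=np.load("last.npz");m=dict(intrinsics=f["K"],position=f["t"],rotation=f["R"]);W=world(f["d"],m)
print(axis(W,np.array([633.5,23.2]),166.7,17,80))
f=np.load("w11.npz");m=dict(intrinsics=f["K"],position=f["t"],rotation=f["R"]);W=world(f["d"],m)
print(axis(W,np.array([470.5,-100.8]),82.2,17,80))
E
```

```text
('axis', array([ 0.098, -0.002,  0.995]), 'base', array([625.7,  23.4,  87.3]), np.int64(4017))
('axis', array([ 0.108, -0.001,  0.994]), 'base', array([ 461.9, -100.7,    3. ]), np.int64(3886))
```

```bash
python3 - <<'E'
from h import *
for n,c,z,r,L in[("w10",(459.4,-100.5),80.9,17,80),("w9",(646.6,-76.2),69.9,24,60)]:
    f=np.load(n+".npz");m=dict(intrinsics=f["K"],position=f["t"],rotation=f["R"]);W=world(f["d"],m)
    print(axis(W,np.array(c),z,r,L))
E
```

```text
('axis', array([-0.004,  0.005,  1.   ]), 'base', array([ 459.7, -100.9,    1. ]), np.int64(1190))
('axis', array([-0.001,  0.001,  1.   ]), 'base', array([646.6, -76.2,  10. ]), np.int64(2308))
```

Emit:
jog_arm(deltas=[2.5, -0.5, 1.7, 2.5, 0, 2.5, 0, 0, 4, 0, 2.5, 0, 0, 0, 0])

```text
clock: 18.95
ee_pos: [642.4, 12.4, 71.9]
orientation: [-0.016, 0.709, 0.705, -0.016]
force: [-1.1, 0.6, -1.0]
finger_gap: 0.386
```

```bash
cat >> h.py <<'E'
def chk2(pads,h,r,L):
    go(0,0,0,90);s=read_state();X=yaw(s)[1];print("toolz",X[:,2].round(3))
    p,W,m=wr('last')
    for n,c in pads.items():print(n,pad(p,m,W,c))
    l=lid(W,s["ee_pos"][2]+h,r,H=10);print(l);print(axis(W,l[2],l[1],r,L))
E
python3 - <<'E'
from h import *
chk2(dict(b=(640,19)),27.5,17,80)
E
```

```text
t 18.95 pos [642.4  12.4  71.9] yaw 89.7 tilt 2.63 toolshift cm [ -1.57 -63.83  10.13] turn -0.3 F [-1.1  0.6 -1. ] gap 33.9
toolz [-0.046 -0.001 -0.999]
b (327, array([640.2,  18.5]), np.float64(0.73))
('lid z', np.float64(99.0), array([645.4,  15.8]), np.float64(0.29))
('axis', array([ 0.104, -0.001,  0.995]), 'base', array([637.1,  15.9,  19.5]), np.int64(4075))
```

Emit:
jog_arm(deltas=[2.5, 0.25, 0.3, 0.5, 0, 2.5, 0, 0.02, 0.25, 0, 2.5, 0, 0, 0, 0])

```text
clock: 19.3
ee_pos: [649.8, 12.9, 72.4]
orientation: [-0.011, 0.709, 0.704, -0.013]
force: [1.1, 1.2, -1.3]
finger_gap: 0.388
```

```bash
python3 - <<'E'
from h import *
chk2(dict(b=(640,19)),27.5,17,80)
E
```

```text
t 19.3 pos [649.8  12.9  72.4] yaw 89.6 tilt 2.0 toolshift cm [ -1.73 -64.68   9.51] turn -0.4 F [ 1.1  1.2 -1.3] gap 34.1
toolz [-0.035 -0.003 -0.999]
b (311, array([640.3,  18.4]), np.float64(0.65))
('lid z', np.float64(99.6), array([652.3,  16.4]), np.float64(0.3))
('axis', array([ 0.093, -0.   ,  0.996]), 'base', array([644.8,  16.4,  20. ]), np.int64(4076))
```

Emit:
jog_arm(deltas=[2.5, 0.2, -0.45, 0.7, 0, 2.5, 0, 0, 0, 0])

```text
clock: 19.55
ee_pos: [645.7, 15.0, 67.2]
orientation: [-0.01, 0.709, 0.705, -0.012]
force: [0.3, 0.0, -1.5]
finger_gap: 0.384
```

```bash
python3 - <<'E'
from h import *
chk2(dict(b=(640,19)),27.5,17,80)
E
```

```text
t 19.55 pos [645.7  15.   67.2] yaw 89.6 tilt 1.84 toolshift cm [ -1.93 -64.31   8.78] turn -0.4 F [ 0.3  0.  -1.5] gap 33.8
toolz [-0.032 -0.003 -0.999]
b (358, array([640.1,  18. ]), np.float64(3.23))
('lid z', np.float64(94.3), array([648.1,  18.5]), np.float64(0.31))
('axis', array([0.089, 0.   , 0.996]), 'base', array([641. ,  18.5,  14.8]), np.int64(4045))
```

Emit:
jog_arm(deltas=[2.5, 0, -0.1, 0.4, 0, 2.5, 0, 0, 0, 0])

```text
clock: 19.8
ee_pos: [645.8, 14.8, 64.3]
orientation: [-0.009, 0.709, 0.705, -0.012]
force: [-0.3, -0.9, 0.1]
finger_gap: 0.386
```

```bash
python3 - <<'E'
from h import *
chk2({},27.5,17,80)
E
```

```text
t 19.8 pos [645.8  14.8  64.3] yaw 89.61 tilt 1.68 toolshift cm [ -1.89 -64.35   8.31] turn -0.39 F [-0.3 -0.9  0.1] gap 34.0
toolz [-0.029 -0.003 -1.   ]
('lid z', np.float64(91.4), array([648.2,  18.3]), np.float64(0.32))
('axis', array([0.086, 0.003, 0.996]), 'base', array([641.3,  18.1,  11.8]), np.int64(4076))
```

Emit:
jog_arm(deltas=[2.5, 0, -0.15, 0.1, 0, 3.6, 0, -0.1, 0, 0, 3.8, 0, 0, 0, 0, 4.2, 0, 0, 0, 0, 5, 0, 0, 0, 0])

```text
clock: 20.35
ee_pos: [643.5, 14.7, 63.9]
orientation: [-0.009, 0.709, 0.705, -0.011]
force: [1.6, -0.5, 0.2]
finger_gap: 0.546
```

```bash
python3 - <<'E'
from h import *
chk2({},25,17,80)
E
```

```text
t 20.35 pos [643.5  14.7  63.9] yaw 89.61 tilt 1.64 toolshift cm [ -1.89 -64.13   8.22] turn -0.39 F [ 1.6 -0.5  0.2] gap 48.1
toolz [-0.028 -0.004 -1.   ]
('lid z', np.float64(89.8), array([641.4,  18.4]), np.float64(0.33))
('axis', array([0.002, 0.003, 1.   ]), 'base', array([641.3,  18.2,  10. ]), np.int64(4134))
```

Emit:
jog_arm(deltas=[8.8, 0, 0, 0, 0, 8.8, 0, 0, 0, 0, 8.8, 0, 0, 0, 0, 8.8, 0, 0, 0, 0, 8.8, 0, 0, -4, 0, 8.8, 0, 0, -4.5, 0, 8.8, 0, 0, -4.5, 0, 8.8, 0, 0, 0, 0])

```text
clock: 21.2
ee_pos: [646.0, 15.3, 195.8]
orientation: [-0.011, 0.709, 0.705, -0.013]
force: [0.1, -0.1, 0.1]
finger_gap: 0.996
```

```bash
python3 - <<'E'
from h import *
go(402,323,190,90);print(yaw(read_state())[1][:,2].round(3))
p,W,m=wr('w12');
print("a",pad(p,m,W,(636,112)),"b",pad(p,m,W,(640,18)),lid(W,90,17,c=(641,18)))
E
```

```text
t 21.2 pos [646.   15.3 195.8] yaw 89.6 tilt 1.94 toolshift cm [ 30.6  -24.59   1.32] turn -0.4 F [ 0.1 -0.1  0.1] gap 87.7
[-0.034 -0.003 -0.999]
a (319, array([636.6, 113. ]), np.float64(1.08)) b (231, array([639.8,  17.9]), np.float64(2.2)) ('lid z', np.float64(89.9), array([640.9,  17.7]), np.float64(0.33))
```

Emit:
jog_arm(deltas=[8.8, 2.5, -2, 0, -0.4, 8.8, 3.8, -3, 0, 0, 8.8, 3.8, -3, 0, 0, 8.8, 3.8, -3, 0, 0, 8.8, 3.8, -3, 0, 0, 8.8, 3.8, -3, 0, 0, 8.8, 3.8, -3, 0, 0, 8.8, 2.5, -2.2, 0, 0, 8.8, 0, 0, 0, 0])

```text
clock: 22.15
ee_pos: [409.2, 298.7, 188.1]
orientation: [-0.018, 0.709, 0.705, -0.022]
force: [0.3, -1.3, 0.1]
finger_gap: 0.999
```

```bash
python3 - <<'E'
from h import *
go(402,323,52,90);print(yaw(read_state())[1][:,2].round(3))
p,W,m=wr('w13')
print(lid(W,100,15,c=(402,323)))
E
```

```text
t 22.15 pos [409.2 298.7 188.1] yaw 89.7 tilt 3.2 toolshift cm [ 2.5   0.03 13.61] turn -0.3 F [ 0.3 -1.3  0.1] gap 87.9
[-0.056 -0.005 -0.998]
('lid z', np.float64(100.9), array([403.2, 323.7]), np.float64(0.35))
```

Emit:
jog_arm(deltas=[8.8, 2.5, 0.1, 4, -0.3, 8.8, 0, 0, 4, 0, 8.8, 0, 0, 0, 0])

```text
clock: 22.5
ee_pos: [409.4, 321.0, 105.4]
orientation: [-0.016, 0.708, 0.706, -0.021]
force: [-0.9, -0.9, 0.1]
finger_gap: 1.001
```

```bash
python3 - <<'E'
from h import *
go(403.2,323.7,52,90);print(yaw(read_state())[1][:,2].round(3))
E
```

```text
t 22.5 pos [409.4 321.  105.4] yaw 89.9 tilt 3.03 toolshift cm [ 0.3  -0.34  5.36] turn -0.1 F [-0.9 -0.9  0.1] gap 88.1
[-0.052 -0.006 -0.999]
```

Emit:
jog_arm(deltas=[8.8, 0.3, -0.35, 2.6, 0, 8.8, 0, 0, 2.5, 0])

```text
clock: 22.7
ee_pos: [407.6, 323.2, 56.9]
orientation: [-0.015, 0.708, 0.705, -0.018]
force: [-0.9, -0.0, 0.1]
finger_gap: 0.998
```

```bash
python3 - <<'E'
from h import *
go(403.2,323.7,53,90);print(yaw(read_state())[1][:,2].round(3))
E
```

```text
t 22.7 pos [407.6 323.2  56.9] yaw 89.76 tilt 2.73 toolshift cm [ 0.05 -0.42  0.41] turn -0.24 F [-0.9 -0.   0.1] gap 87.8
[-0.047 -0.004 -0.999]
```

Emit:
jog_arm(deltas=[8.8, 0, -0.4, 0.3, -0.2, 6, 0, 0, 0, 0, 4.3, 0, 0, 0, 0, 4.3, 0, 0, 0, 0, 4.3, 0, 0, 0, 0, 4.3, 0, 0, 0, 0])

```text
clock: 23.3
ee_pos: [407.2, 321.5, 58.5]
orientation: [-0.015, 0.709, 0.705, -0.017]
force: [-1.7, -0.2, 0.3]
finger_gap: 0.568
```

```bash
python3 - <<'E'
from h import *
chk2({},46,15,100)
E
```

```text
t 23.3 pos [407.2 321.5  58.5] yaw 89.74 tilt 2.59 toolshift cm [-32.32 -40.26   7.78] turn -0.26 F [-1.7 -0.2  0.3] gap 50.0
toolz [-0.045 -0.003 -0.999]
('lid z', np.float64(101.7), array([409.6, 324.7]), np.float64(0.24))
('axis', array([0.05 , 0.01 , 0.999]), 'base', array([404.6, 323.7,   2.4]), np.int64(1713))
```

Emit:
jog_arm(deltas=[4.3, 0, 0, -4, 0, 4.3, 0, 0, -5, 0, 4.3, -1.5, 1.5, -0.5, 0.2, 4.3, -3.2, 3.5, 0, 0, 4.3, -3.2, 3.5, 0, 0, 4.3, -3.2, 3.5, 0, 0, 4.3, -3.2, 3.5, 0, 0, 4.3, -3.2, 3.5, 0, 0, 4.3, -1.8, 2, 0, 0, 4.3, 0, 0, 0, 0])

```text
clock: 24.35
ee_pos: [627.8, 121.1, 149.6]
orientation: [-0.013, 0.708, 0.706, -0.016]
force: [-0.5, 0.0, -0.6]
finger_gap: 0.556
```

```bash
python3 - <<'E'
from h import *
chk2(dict(a=(636.6,113)),43,15,100)
E
```

```text
t 24.35 pos [627.8 121.1 149.6] yaw 89.89 tilt 2.32 toolshift cm [-12.16 -62.1   17.54] turn -0.11 F [-0.5  0.  -0.6] gap 49.0
toolz [-0.04  -0.005 -0.999]
a (197, array([636.3, 112.3]), np.float64(0.48))
('lid z', np.float64(192.5), array([629.7, 124.3]), np.float64(0.22))
('axis', array([0.04 , 0.012, 0.999]), 'base', array([625.7, 123.1,  93.5]), np.int64(1700))
```

Emit:
jog_arm(deltas=[4.3, -1, 1.35, 3, 0, 4.3, 0, 0, 4, 0, 4.3, 0, 0, 0, 0])

```text
clock: 24.7
ee_pos: [635.9, 114.7, 78.7]
orientation: [-0.013, 0.707, 0.707, -0.016]
force: [-0.9, -0.5, -2.2]
finger_gap: 0.559
```

```bash
python3 - <<'E'
from h import *
chk2(dict(a=(636.6,113)),43,15,100)
E
```

```text
t 24.7 pos [635.9 114.7  78.7] yaw 90.06 tilt 2.33 toolshift cm [-11.38 -63.23  10.49] turn 0.06 F [-0.9 -0.5 -2.2] gap 49.2
toolz [-0.041 -0.003 -0.999]
a (251, array([636.6, 112.7]), np.float64(0.36))
('lid z', np.float64(121.7), array([638.4, 118. ]), np.float64(0.24))
('axis', array([0.048, 0.016, 0.999]), 'base', array([633.6, 116.4,  22.6]), np.int64(1754))
```

Emit:
jog_arm(deltas=[4.3, -0.35, 0.35, 0.9, 0, 4.3, 0, 0, 0, 0])

```text
clock: 24.95
ee_pos: [642.4, 112.9, 76.1]
orientation: [-0.01, 0.706, 0.708, -0.012]
force: [0.7, -0.1, -1.1]
finger_gap: 0.559
```

```bash
python3 - <<'E'
from h import *
chk2(dict(a=(636.6,113)),43,15,100)
E
```

```text
t 24.95 pos [642.4 112.9  76.1] yaw 90.21 tilt 1.83 toolshift cm [-11.03 -64.01   9.68] turn 0.21 F [ 0.7 -0.1 -1.1] gap 49.2
toolz [-0.032 -0.003 -0.999]
a (257, array([636.8, 112.6]), np.float64(0.35))
('lid z', np.float64(119.1), array([644.6, 116.2]), np.float64(0.3))
('axis', array([0.041, 0.017, 0.999]), 'base', array([640.5, 114.5,  19.9]), np.int64(1750))
```

Emit:
jog_arm(deltas=[4.3, -0.2, -0.35, 0.7, 0, 4.3, 0, 0, 0, 0])

```text
clock: 25.2
ee_pos: [640.8, 111.6, 72.7]
orientation: [-0.008, 0.705, 0.709, -0.01]
force: [-0.1, 0.1, -0.4]
finger_gap: 0.559
```

```bash
python3 - <<'E'
from h import *
chk2(dict(a=(636.6,113)),43,15,100)
E
```

```text
t 25.2 pos [640.8 111.6  72.7] yaw 90.26 tilt 1.47 toolshift cm [-10.85 -63.92   8.94] turn 0.26 F [-0.1  0.1 -0.4] gap 49.2
toolz [-0.026 -0.003 -1.   ]
a (263, array([636.8, 112.7]), np.float64(0.35))
('lid z', np.float64(115.8), array([642.8, 114.8]), np.float64(0.37))
('axis', array([0.035, 0.018, 0.999]), 'base', array([639.3, 113. ,  16.6]), np.int64(1749))
```

Base (639.3,113.0), low edge about 14.7. It needs x −2.6 and 5.7 mm down.

Emit:
jog_arm(deltas=[4.3, 0, -0.3, 0.5, -0.2, 4.3, 0, 0, 0, 0])

```text
clock: 25.45
ee_pos: [638.7, 111.6, 69.2]
orientation: [-0.007, 0.704, 0.71, -0.009]
force: [0.0, -0.3, -1.1]
finger_gap: 0.56
```

```bash
python3 - <<'E'
from h import *
chk2(dict(a=(636.6,113)),43,15,100)
E
```

```text
t 25.45 pos [638.7 111.6  69.2] yaw 90.47 tilt 1.3 toolshift cm [-10.62 -63.78   8.39] turn 0.47 F [ 0.  -0.3 -1.1] gap 49.3
toolz [-0.023 -0.003 -1.   ]
a (310, array([636.6, 112.4]), np.float64(1.68))
('lid z', np.float64(112.2), array([640.3, 114.7]), np.float64(0.29))
('axis', array([0.028, 0.012, 1.   ]), 'base', array([637.5, 113.5,  13. ]), np.int64(1712))
```

Base (637.5,113.5), low edge about 2 mm above the pad. Touch down and release stepwise.

Emit:
jog_arm(deltas=[4.3, -0.05, -0.1, 0.3, 0, 4.3, 0, 0, 0.1, 0, 5.1, 0, 0, 0, 0, 5.5, 0, 0, 0, 0, 6.5, 0, 0, 0, 0, 8.8, 0, 0, 0, 0, 8.8, 0, 0, 0, 0, 8.8, 0, 0, 0, 0])

```text
clock: 26.3
ee_pos: [638.9, 110.9, 66.6]
orientation: [-0.006, 0.704, 0.71, -0.008]
force: [-0.8, 0.2, -0.0]
finger_gap: 0.964
```

```bash
python3 - <<'E'
from h import *
chk2({},43,15,100)
E
```

```text
t 26.3 pos [638.9 110.9  66.6] yaw 90.45 tilt 1.15 toolshift cm [-10.57 -63.83   7.96] turn 0.45 F [-0.8  0.2 -0. ] gap 84.8
toolz [-0.02  -0.003 -1.   ]
('lid z', np.float64(109.4), array([637.8, 114. ]), np.float64(0.37))
('axis', array([0.007, 0.012, 1.   ]), 'base', array([637.1, 112.8,  10. ]), np.int64(1744))
```

Emit:
jog_arm(deltas=[8.8, 0, 0, -3, 0, 8.8, 0, 0, -4, 0, 8.8, 0, 0, -5, 0, 8.8, 0, 0, -5, 0, 8.8, 0, 0, -3, 0, 8.8, 0, -4, 0, 0, 8.8, 0, -4, 0, 0, 8.8, 0, -4, 0, 0, 8.8, 0, -4, 0, 0, 8.8, 0, -4, 0, 0])

```text
clock: 27.35
ee_pos: [440.3, 109.1, 277.8]
orientation: [-0.006, 0.705, 0.709, -0.008]
force: [0.8, -0.2, 0.8]
finger_gap: 0.995
```

```bash
python3 - <<'E'
from h import *
f=np.load("top.npz");s=read_state();print(s["clock"],s["ee_pos"])
p,d=read_camera("top");m=camera_model("top");W=world(d,m)
for n,c,z in[("bottle",(634,114),109),("vial",(637,20),89),("jar",(643,-74),69),("tub",(639.5,-163.5),49),("buffer",(397.6,497),90),("beaker",(409,-511),88),("wash",(571,-442),210)]:
    q=W[(np.hypot(W[...,0]-c[0],W[...,1]-c[1])<45)&(abs(W[...,2]-z)<10)]
    print(n,len(q),q.mean(0).round(1) if len(q) else 0)
a=cv2.resize(p[130:270,90:430,::-1],None,fx=2,fy=2,interpolation=cv2.INTER_CUBIC)
b,_=read_camera("scene");b=cv2.resize(b[130:290,30:480,::-1],(680,242))
cv2.imwrite("pics/end.png",np.vstack([a,b]))
E
```

```text
27.35 [440.28929871 109.06078633 277.83817577]
bottle 44 [634.5 114.6 109.7]
vial 59 [637.9  19.6  89.4]
jar 120 [643.3 -74.2  69.7]
tub 191 [ 640.5 -164.2   50.1]
buffer 121 [396.9 496.5  91. ]
beaker 71 [ 407.9 -512.7   87.7]
wash 25 [ 570.  -461.   212.8]
```

View pics/end.png

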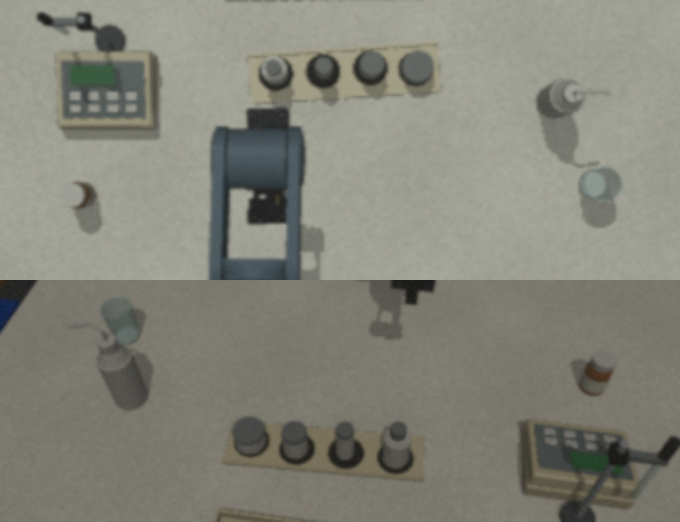

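```bash
python3 -c "
from station import *
sign_off()"
```

```text
the job is handed in; nothing more can be done
```

The four containers stand upright on the pads in order of height, and I have handed the job in at about 27 s of the 106 s allowed. The meter is at the left end, so the order from it is bottle on pad a, vial on b, jar on c and tub on d.

**Placing:** In the last top-camera check each container was within about 1 mm of its pad centre. The close-up wrist checks agreed, with the vial the furthest off at about 1.3 mm. The two cameras differ by about 3 mm in absolute position, so I compared each container with its pad in the same camera.

**Other items:** The amber jar's and the beaker's measured positions changed by no more than about 1.5 mm. The wash bottle's depth reading disagreed, shifting about 19 mm. That reading came from only 10 to 25 points around the thin spout. The bottle appears in the same place in the pictures, and the arm was never near it.

**What did not go smoothly:** The tool drifted up to about 3° off vertical during the moves. The vial was carried leaning about 5° and the bottle about 3°. Both settled upright when released.

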